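# Refill the spare lane of a ball magazine from the rinse basket and change over

## Task

The lane in use on the twin-lane ball magazine is down to its last ball. Lift the wire rinse basket by its grip, tip it over the empty lane so that all three washed balls roll out over its spout gently, from close above the lane and without being touched by the gripper, then stand the basket upright back in its drip tray. Only when the balls are in, change over: press the raised key of the lane you filled fully down, so that it stays down and the other lane's key pops up; leave the last ball and everything else on the bench as it is.

Things in the scene. Friction and masses are not known exactly. Their poses are not given: they have to be found in the camera images.
- lane_spare: EMPTY lane, to be filled: fixed open steel trough, nearer or farther than the other. Origin under its centre, 10 mm above the bench; x from key end (-) to mouth (+), z up. Inside 58 mm wide, x -66 to +119; 3 mm side walls, level top z = 66; floor slopes from z = 44 at the mouth to 18 at the key end; sill to z = 50 at the mouth. Pour at about x = +65: the balls roll to the key end, 3 fill 135 mm.
- lane_used: Lane in use, identical to the empty one (same axes), with one last ball at its low end. The two stand side by side, 72 mm between centre lines, on one fixed aluminium plate 275 x 160 x 10 mm, parallel. A grey gate block (52 x 64 x 56 mm high, centre x = -94 mm) closes each lane's low end, the left one seen from the robot, and carries its black key. Fixed.
- key_spare (a joint): Key of the empty lane: travel in m, 0 = up (at the start), 0.010 = fully down, stops there. Pressed straight down. The keys are interlocked by an over-centre tumbler: 5 N starts it, past half travel the pressed key drops down and stays, the other rises.
- key_spare_top (a point): Centre of the top face of the empty lane's key: black square cap 36 x 36 mm, 12 mm thick, on the gate block at x = -94 mm of its lane; 26 mm above the block when up, 16 mm when down (92 and 82 mm above the bench).
- key_used (a joint): Key of the lane in use, same measures: 0.010 (latched down) at the start; it rises to 0 as the other key is pressed.
- key_used_top (a point): Centre of the top face of the other, identical key.
- drip_tray: Shallow steel tray, 220 (x) x 140 (y) x 16 mm, walls 4 mm, fixed on the bench; origin under its centre, inner floor 4 mm above the bench. The basket stands in it at the start, spout towards its -x, and returns to it.
- basket: Loose steel wire rinse basket, 0.26 to 0.40 kg empty. Origin on its underside, right below the grip's middle; x from spout to rear, z up. From x = -89 (lip) to +78 mm, 76 mm wide, rim 58 mm high, mesh floor 8 mm up. Its sides draw in to a spout 55 mm wide inside, whose floor rises 19 degrees from x = -45 to the lip. Stands on two skids (z = 0, x -45 to 70).
- basket_grip (a point): Centre of the basket's black grip sleeve, 112 mm above its underside, on a fixed wire arch across the basket: 14 mm thick along the basket's x (grasp across this), 60 mm long along y, 26 mm high. 40 mm free between the sleeve and the balls below. Same axes as the basket.
- basket_lip (a point): Middle of the spout's lip, 88 mm from the grip towards -x and 89 mm lower, when level; same axes. Balls leave here: they start to roll out once the basket is tilted, spout down, beyond about 21 degrees; 35 degrees empties it.
- ball1: Centre of washed ball 1 of 3: white plastic ball, 45 mm diameter, 54 to 80 g, in the basket at the start. It rolls; its axes mean nothing.
- ball2: Centre of washed ball 2 of 3: white plastic ball, 45 mm diameter, 54 to 80 g, in the basket at the start. It rolls; its axes mean nothing.
- ball3: Centre of washed ball 3 of 3: white plastic ball, 45 mm diameter, 54 to 80 g, in the basket at the start. It rolls; its axes mean nothing.
- ball_left: Centre of the last ball in the lane in use, the same kind of ball; stays where it is.
- valve_near: Aluminium valve body block, 95 x 60 x 50 mm with a round boss on top to 64 mm high, between the magazine and the tray. Origin under its centre. Bystander, loose.
- valve_side: A second such valve body left of the magazine. Bystander, loose.
- wrench: Steel open-ended wrench, 180 mm, lying between the magazine and the tray. Bystander, loose.
- star_knob: Black five-lobed star knob, 60 mm across, 32 mm high, on the bench beyond the tray and magazine. Bystander, loose.
- oil_bottle: White bottle, 64 mm across, 170 mm high, left of the magazine. Bystander, loose.
- driver: Inline electric screwdriver, 210 mm long, 37 mm thick, lying crosswise beyond the magazine. Bystander, loose.
There are look-alikes about, which are no part of the job. Leave any green look-alike of the ball_left alone.

How it is judged:
On the way, in this order (a step that is already met when the one before it is completed fails the run):
1. the basket is tipped by more than 17 degrees, spout down, its lip over the empty lane and less than 80 mm above the lane's walls (angle between basket's own z axis and vertical above 0.3 rad and x of basket_lip in the frame of lane_spare between -0.05 and 0.12 m and y of basket_lip in the frame of lane_spare between -0.03 and 0.03 m and z of basket_lip in the frame of lane_spare below 0.146 m), for 0.1 s.
2. all three washed balls lie in the lane that was empty (x of ball1 in the frame of lane_spare between -0.07 and 0.12 m and y of ball1 in the frame of lane_spare between -0.03 and 0.03 m and z of ball1 in the frame of lane_spare between 0.03 and 0.075 m and x of ball2 in the frame of lane_spare between -0.07 and 0.12 m and y of ball2 in the frame of lane_spare between -0.03 and 0.03 m and z of ball2 in the frame of lane_spare between 0.03 and 0.075 m and x of ball3 in the frame of lane_spare between -0.07 and 0.12 m and y of ball3 in the frame of lane_spare between -0.03 and 0.03 m and z of ball3 in the frame of lane_spare between 0.03 and 0.075 m), for 0.2 s.
3. that lane's key is latched fully down and the other key is fully up (value of joint key_spare above 0.0088 m and value of joint key_used below 0.0012 m), for 0.2 s.
At the end, for the whole second after the job is handed in: Three washed balls at rest in the lane that was empty, the last ball in the other lane; filled lane's key down and the other up (within 1.2 mm); basket upright (3.4 degrees), at rest on the drip tray's floor, centred within 35 mm lengthwise and 30 mm crosswise (all of step 2 and all of step 3 and x of ball_left in the frame of lane_used between -0.07 and 0.12 m and y of ball_left in the frame of lane_used between -0.03 and 0.03 m and z of ball_left in the frame of lane_used between 0.03 and 0.075 m and x of basket in the frame of drip_tray between -0.035 and 0.035 m and y of basket in the frame of drip_tray between -0.03 and 0.03 m and z of basket in the frame of drip_tray below 0.009 m and angle between basket's own z axis and vertical below 0.06 rad and linear speed of each of ball1, ball2, ball3, ball_left, basket below 0.02 m/s); the robot touches nothing.
It fails at once if a ball falls onto the bench or the floor (height (world z) of any of ball1, ball2, ball3, ball_left below 0.03 m).
It fails at once if a ball is dropped or flung (it moves faster than 1.6 m/s) (linear speed of any of ball1, ball2, ball3 above 1.6 m/s).
It fails at once if the gripper touches a ball (contact force between the fingers and ball1 above 0.5 N or contact force between the fingers and ball2 above 0.5 N or contact force between the fingers and ball3 above 0.5 N or contact force between the fingers and ball_left above 0.5 N).
It fails at once if the basket is turned over instead of being poured (tilted more than 75 degrees) (angle between basket's own z axis and vertical above 1.31 rad).
It fails at once if something else on the bench is moved by more than 20 mm (distance of any of valve_near, valve_side, wrench, star_knob, oil_bottle, driver from where it was at the start of the episode above 0.02 m).
It also fails if it takes over 61 s, if anything falls off the work surface, if the arm or the gripper's body presses on something with over 40 N, if the wrist force passes 120 N, or if a joint passes its speed limit or range.

## Robot

A 6-joint arm with a two-finger parallel gripper is mounted at the origin on the work surface. World frame = base frame: x ahead of the robot, y to its left, z up, the work surface at z = 0. Lengths are in m, angles in rad, forces in N, time in s.
With the tool pointing down it reaches from about 0.275 to 0.725 m from the base axis. Payload 15.9 kg.
Tool frame: the origin (TCP) lies on the front face of the gripper's body, between the roots of the fingers; the fingertips stand 73 mm ahead of it and the grasp point (between the pads) lies 54 mm ahead of it; z points along the fingers, y is the direction in which the jaws open and shut (so a half turn about z gives the same grasp; the last joint's range is limited). The gripper opens to 85 mm and grips with 20 to 120 N. Pads are 22 mm wide; open, the fingers measure 114 mm over their backs; the gripper's body (76 mm by 85 mm) begins 54 mm behind the grasp point. The pads swing forward as they close: fully open they stand 13 mm farther back than shut.
Start: joints at [1.31, 0.213, -0.034, 1.323, 0, 1.571], TCP at [0.129, 0.483, 0.304] pointing down, gripper open.
Joint ranges: [-2.98, 2.98], [-0.74, 1.72], [-1.14, 1.35], [-2.1, 2.04], [-1.57, 1.44], [-3.14, 3.14]. Speed limits (rad/s): [1.89, 1.89, 2.39, 2.57, 3.14, 3.14].

## Interface

Orientations are given as a rotation vector (axis times angle).
In Python, from plant import r gives the robot as it stands. The module is installed in compiled form; this text tells all that it offers.
- The arm moves only by the tool jog_arm, never from a script. Its argument "deltas" is a list that holds one entry, the list of rows, each a list of 6 numbers: the shift along the tool's x, y, z in units of 50 mm (1.0 is 50 mm), then the turn, a rotation vector about the tool's x, y, z in units of 5 degrees (1.0 is 5 degrees). A call has 1 to 12 rows; each row shifts and turns the commanded pose from where the row before left it, along the tool's axes as they then stand; what a row does not reach is not made up. A row lasts 1/10 s, in which the tool goes at most 50 mm and 8.59 degrees, less where a joint would pass 70% of its speed; a pose out of reach is approached as far as the arm can. A call is refused whole if a number of a shift passes 1 or a number of a turn 1, either way. A call with a gripper value outside its range is refused whole. "claw" is the closure, from 0 (fully open) to 1 (shut), set as the call begins (left out, the last holds). The fingers move at their own pace and stop on an object; "force" is the grip in N (left out, the last holds). Time passes only in rows, so rows that do not move let the fingers close. It gives the time, the measured TCP pose, the force and the opening at its end, in the units of the state.
- r.read_state(): the state, without advancing time (a new reading comes with each control period).
- r.snapshot(name): name is "scene" or "top" or "wrist"; returns a dict with "frame" (384x512x3 uint8, blue, green, red), "vertical_fov" (degrees; the focal length in pixels is half the picture's height over the tangent of half this angle, whatever the lens; pixels are square), "cx", "cy" (the principal point, pixels), "R" (3x3) and "t" (3): a world point X has camera coordinates R X + t; the wrist camera has in their place "hand_eye" (4x4, takes a point from camera to tool coordinates, whose origin is the TCP and whose axes are the flange's). Camera axes: x right, y down, z forward; pixel columns grow to the right and rows downward; lengths in m; the calibration is good to about 2 mm. A picture is of the moment at which its call begins: read the wrist's pose just before it. There is no depth.
- r.finish_job(): hands the job in, once; it reports no verdict.
Trained networks look in the newest picture that a camera, given by its name, has taken for a name from the list of things; names that differ only in an ending like _2 or _b are one class to them, and where a whole thing is asked for, a point or a joint stands for the part that bears it (a point fixed in the world has none). Each returns a list of dicts, best first, with "score" (0 to 1); they miss things now and then, are a little off and sometimes report something else, mostly with a low value. They report only what shows in the picture. A call takes as long as a camera call. They do not tell look-alikes from the thing itself.
- r.recognise(label, camera): "extent" ([left, top, width, height] as shares, 0 to 1, of the picture: columns of its width, rows of its height, round what is visible of it).
- r.regions_of(label, camera): "mask" (384x512 bool, what is visible of it) and "extent" ([left, top, width, height] as shares, 0 to 1, of the picture: columns of its width, rows of its height, round what is visible of it).
The state is a dict: "clock": time; "qpos": joint angles; "joint_vel": joint speeds; "joint_efforts": joint torques, N m; "tool_pos": TCP position; "tool_rot": TCP orientation; "contact_force": force on the tool from outside, world axes, zero at the start; "torque": the same for the moment, N m; "opening": finger opening in m.
Only numpy, scipy, OpenCV 4.12 (cv2) and the standard library are available. Lean on these libraries where they do the work, as an engineer would, in place of code of your own. Each camera call takes 0.05 s, during which the arm holds its last target.

## Working session

There is one attempt and no reset: what is moved stays moved. The work goes in short steps, Python scripts to look and compute and a tool call to move; the robot and the scene stay as the last step left them, time stands still between calls to the robot, and variables do not carry over. Pictures are saved under pics/ and viewed, and the job is handed in when it is done.

Besides the shell and the picture viewer there is one more tool, called after "Call:" by a JSON object that holds its "api" and its "payload", one argument or row to a line. jog_arm: Moves the arm, as the interface text tells. Its arguments: {"type":"object","properties":{"deltas":{"type":"array"},"claw":{"type":"number"},"force":{"type":"number"}},"required":["deltas"]}

```bash
mkdir -p pics; cat > h.py <<'E'
import numpy as np, cv2
from plant import r
from scipy.spatial.transform import Rotation as Ro
def snap(n,f):
    s=r.snapshot(n); cv2.imwrite('pics/'+f,s['frame']); return s
def K(s):
    h,w=s['frame'].shape[:2]; f=h/2/np.tan(np.radians(s['vertical_fov'])/2); return f,s['cx'],s['cy']
def proj(s,X):
    c=np.asarray(s['R'])@np.asarray(X,float)+np.asarray(s['t']).ravel(); f,cx,cy=K(s); return np.array([cx+f*c[0]/c[2],cy+f*c[1]/c[2]])
def ray(s,u,v,z):
    f,cx,cy=K(s); R=np.asarray(s['R']); t=np.asarray(s['t']).ravel(); d=R.T@np.array([(u-cx)/f,(v-cy)/f,1]); o=-R.T@t
    return o+d*(z-o[2])/d[2]
E
python3 - <<'E'
from h import *
print(r.read_state())
for n in ['scene','top','wrist']:
    s=snap(n,n+'0.png'); print(n,{k:v for k,v in s.items() if k!='frame'})
E
```

```text
{'clock': 0.0, 'qpos': array([ 1.30997475e+00,  2.13365547e-01, -3.50904687e-02,  1.32351469e+00,
        1.63148853e-05,  1.57079288e+00]), 'joint_vel': array([-0.00036621, -0.0006878 ,  0.00010767, -0.00094721, -0.00068806,
       -0.00065929]), 'joint_efforts': array([-5.15741733e-03, -6.86162066e+01,  4.87123668e+01,  1.75031269e-02,
       -2.42053266e-04,  7.04095427e-06]), 'tool_pos': array([0.1288616 , 0.48282128, 0.30339898]), 'tool_rot': array([-4.08509884e-01, -3.11474872e+00,  1.82560737e-03]), 'contact_force': array([-0.54069015,  0.67847907,  0.53649469]), 'torque': array([-0.04962887,  0.01323754,  0.01715074]), 'opening': 0.0855848279181357}
scene {'vertical_fov': 45.76943071995947, 'cx': 262.17345997169735, 'cy': 183.63997721950133, 'R': array([[-0.63065567,  0.77602576,  0.00757919],
       [ 0.5529729 ,  0.45619594, -0.69721319],
       [-0.54451299, -0.43551036, -0.71682377]]), 't': array([ 0.34386776, -0.21941702,  1.66939305])}
top {'vertical_fov': 49.114833436690944, 'cx': 255.90828992168284, 'cy': 186.31654459254528, 'R': array([[ 0.02695077, -0.99963443, -0.00215779],
       [-0.99538352, -0.02663713, -0.09220692],
       [ 0.09211574,  0.00463287, -0.99573753]]), 't': array([-0.00718286,  0.55825623,  1.07062872])}
wrist {'vertical_fov': 58.02045746106126, 'cx': 251.02651188949312, 'cy': 191.27985811854376, 'hand_eye': array([[-3.47798605e-04, -9.62382203e-01, -2.71699051e-01,
         6.73850133e-02],
       [ 9.99999639e-01, -5.45482622e-04,  6.52060754e-04,
        -9.22209735e-04],
       [-7.75738775e-04, -2.71698726e-01,  9.62382045e-01,
        -7.01011412e-02],
       [ 0.00000000e+00,  0.00000000e+00,  0.00000000e+00,
         1.00000000e+00]])}
```

View pics/scene0.png

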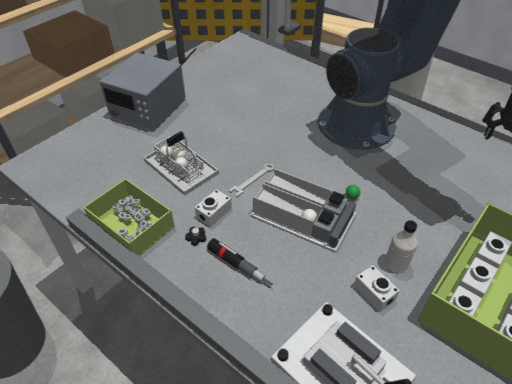

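View pics/top0.png

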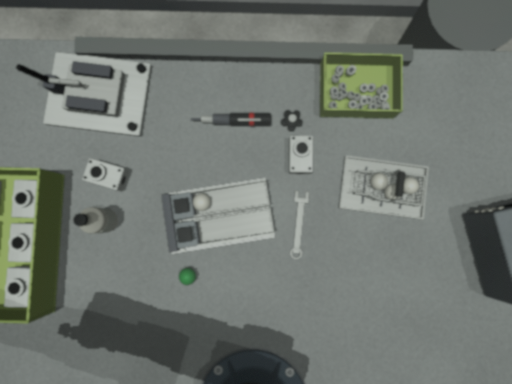

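View pics/wrist0.png

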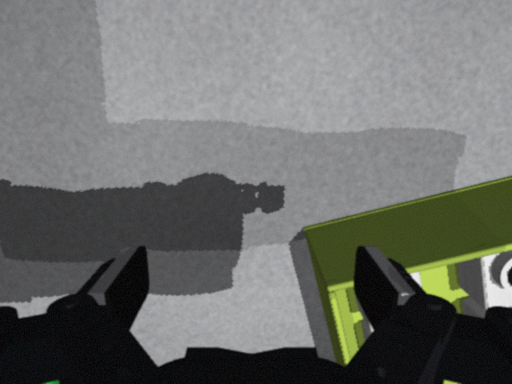

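```bash
python3 - <<'E'
from h import *
a=cv2.imread('pics/top0.png'); b=cv2.imread('pics/scene0.png')
c1=cv2.resize(a[140:235,330:440],None,fx=5,fy=5,interpolation=cv2.INTER_CUBIC)
c2=cv2.resize(a[170:290,150:310],None,fx=4.5,fy=4.5,interpolation=cv2.INTER_CUBIC)
c3=cv2.resize(b[120:250,130:250],None,fx=4.5,fy=4.5,interpolation=cv2.INTER_CUBIC)
c4=cv2.resize(b[160:250,240:375],None,fx=5,fy=5,interpolation=cv2.INTER_CUBIC)
for i,c in enumerate([c1,c2,c3,c4]): cv2.imwrite(f'pics/c{i+1}.png',c)
E
```

```text
(no output)
```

View pics/c1.png

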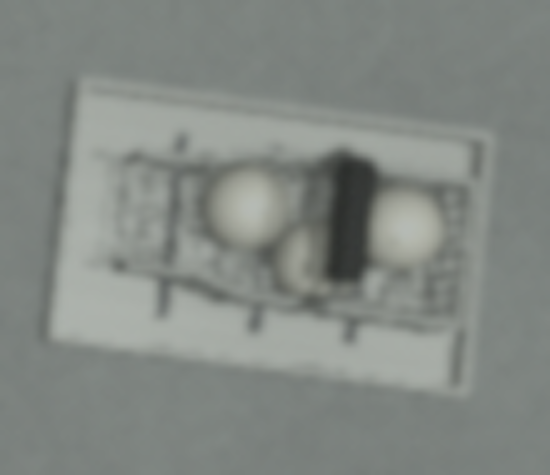

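View pics/c2.png

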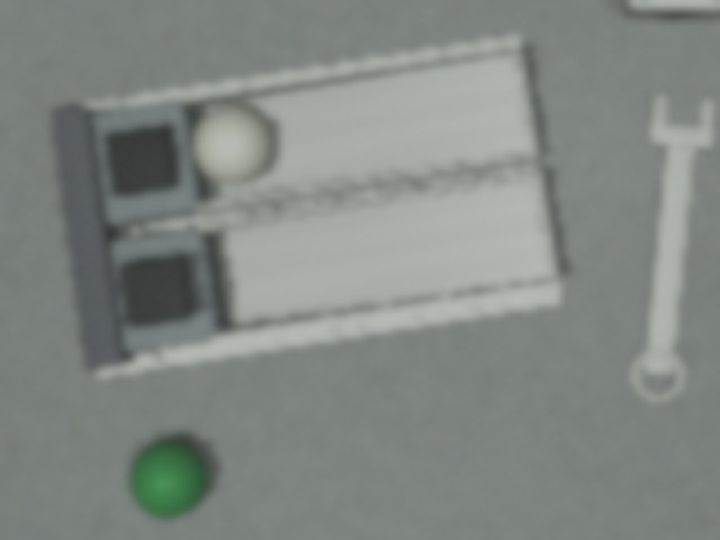

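View pics/c3.png

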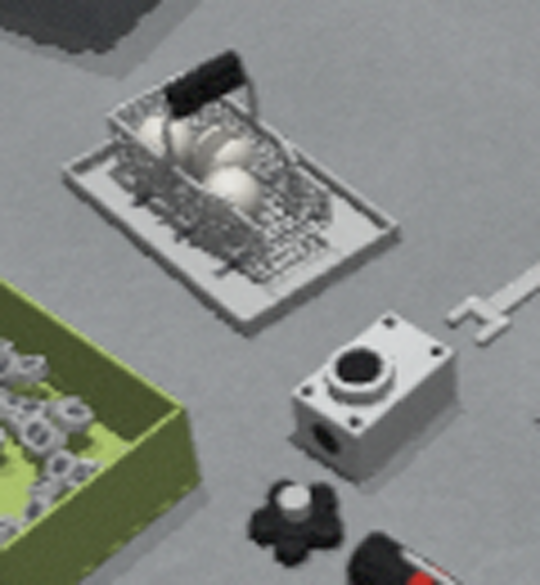

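View pics/c4.png

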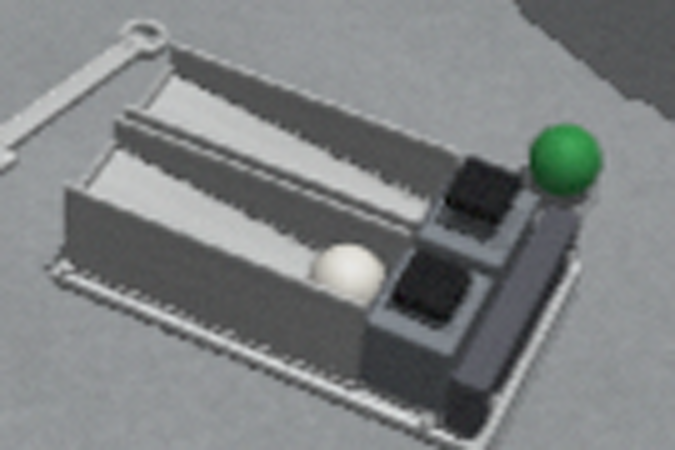

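```bash
cat > fit.py <<'E'
from h import *
from scipy.optimize import least_squares
def meta(n):
    s=r.snapshot(n); return s
T=meta('top'); S=meta('scene')
def T1(p): return (330+p[0]/5,140+p[1]/5)
def T2(p): return (150+p[0]/4.5,170+p[1]/4.5)
def S3(p): return (130+p[0]/4.5,120+p[1]/4.5)
def S4(p): return (240+p[0]/5,160+p[1]/5)
def W(q,p):
    c,s=np.cos(q[2]),np.sin(q[2]); return [q[0]+c*p[0]-s*p[1],q[1]+s*p[0]+c*p[1],p[2]]
def fit(obs,q0):
    f=lambda q: np.concatenate([proj(s,W(q,p))-np.array(px) for s,p,px in obs])
    o=least_squares(f,q0,loss='soft_l1'); print(np.round(o.x,4),np.degrees(o.x[2])); print(np.round(f(o.x).reshape(-1,2),1).tolist()); return o.x
# tray: x spout->rear: world -y
tray=[(T,(-.11,.07,.016),T1((80,75))),(T,(.11,.07,.016),T1((493,130))),(T,(.11,-.07,.016),T1((470,395))),(T,(-.11,-.07,.016),T1((48,340))),
 (S,(.11,.07,.016),S3((65,170))),(S,(-.11,-.07,.016),S3((400,232))),(S,(-.11,.07,.016),S3((245,325)))]
qt=fit(tray,[.5,-.25,-1.57])
mag=[(T,(-.094,0,.092),T2((160,290))),(T,(-.094,.072,.082),T2((143,160))),(T,(.12,.104,.076),T2((523,38))),(T,(.12,-.032,.076),T2((563,283))),
 (S,(-.094,0,.092),S4((487,182))),(S,(-.094,.072,.082),S4((437,280))),(S,(.12,-.032,.076),S4((175,45))),(S,(.12,.104,.076),S4((67,188))),(S,(.12,.036,.076),S4((120,122)))]
qm=fit(mag,[.4,.1,-1.57])
bas=[(T,(0,0,.129),T1((353,218))),(S,(0,0,.116),S3((207,85)))]
f=lambda p: np.concatenate([proj(s,[p[0],p[1],b[2]])-np.array(px) for s,b,px in bas])
o=least_squares(f,[.5,-.25]); print('grip',o.x,o.fun)
np.save('qt.npy',qt);np.save('qm.npy',qm)
for nm in ['basket_grip','basket','key_spare_top','lane_spare','ball1']:
    for cam,s in (('top',T),('scene',S)):
        for d in r.recognise(nm,cam)[:3]:
            e=d['extent']; print(nm,cam,round(d['score'],2),np.round([e[0]*512,e[1]*384,e[2]*512,e[3]*384]))
E
python3 fit.py
```

```text
[ 0.5668 -0.3291 -1.6768] -96.07553011824713
[[-0.5, 0.3], [-0.3, 0.2], [-0.9, -0.1], [-0.2, -0.3], [-1.4, -0.8], [-0.4, -2.1], [-0.3, -0.8]]
[ 0.4482  0.0849 -1.3756] -78.81377201102609
[[-0.9, 0.1], [-0.9, -0.1], [-2.0, 0.1], [-1.5, -0.2], [-1.0, -0.4], [-1.0, -0.7], [-0.9, -0.7], [-0.6, -0.4], [-0.2, -2.1]]
grip [ 0.56425277 -0.33391951] [-0.11019733  0.01081627 -0.12077135 -0.1503749 ]
basket_grip top 0.91 [351. 169.  74.  38.]
basket_grip scene 0.62 [155. 131.  50.  45.]
basket_grip scene 0.22 [195. 190.  36.  39.]
basket top 0.86 [357. 172.  69.  34.]
basket top 0.39 [176. 226.  18.  18.]
basket top 0.35 [174. 199.  14.  15.]
basket scene 0.76 [155. 129.  47.  52.]
key_spare_top top 0.59 [178. 228.  14.  17.]
key_spare_top scene 0.68 [327. 192.  16.  10.]
lane_spare top 0.55 [176. 207.  96.  44.]
lane_spare scene 0.72 [266. 168.  79.  49.]
ball1 top 0.71 [389. 185.   9.  18.]
ball1 top 0.67 [370. 172.  18.  21.]
ball1 top 0.45 [407. 176.   9.  20.]
ball1 scene 0.63 [173. 149.  15.  12.]
ball1 scene 0.61 [175. 157.  15.  11.]
ball1 scene 0.43 [160. 144.  10.  14.]
```

```bash
cat >> h.py <<'E'
def RT():
    st=r.read_state(); return st['tool_pos'],Ro.from_rotvec(st['tool_rot']),st
def tool_R(yaw_y,tilt=0):
    """tool pointing down, tool y at world yaw; tilt>0 rotates about the axis that sends basket spout (+toolY side) down"""
    y=np.array([np.cos(yaw_y),np.sin(yaw_y),0]); z=np.array([0,0,-1.]); x=np.cross(y,z)
    R0=Ro.from_matrix(np.c_[x,y,z]); return Ro.from_rotvec(x*tilt)*R0
def delta(pos,Rt,rot_first=True):
    p,R,st=RT(); rv=(R.inv()*Rt).as_rotvec(); Rb=Rt if rot_first else R
    sh=Rb.inv().apply(np.array(pos)-p)
    print('clock',round(st['clock'],2),'p',np.round(p,4),'turn units',np.round(np.degrees(rv)/5,3),'shift units',np.round(sh/.05,3)); return sh,rv
E
python3 - <<'E'
from h import *
for th in (0,20,40):
    R=tool_R(np.radians(84),np.radians(th)); print(R.as_matrix().round(2).tolist())
delta([.540,-.333,.30],tool_R(np.radians(84)))
E
```

```text
[[-0.99, 0.1, 0.0], [0.1, 0.99, 0.0], [0.0, 0.0, -1.0]]
[[-0.99, 0.1, -0.04], [0.1, 0.93, -0.34], [0.0, -0.34, -0.94]]
[[-0.99, 0.08, -0.07], [0.1, 0.76, -0.64], [0.0, -0.64, -0.77]]
clock 0.75 p [0.1289 0.4831 0.3039] turn units [-0.    -0.    -1.789] shift units [ -9.883 -15.373   0.078]
```

Call:
{"api": "jog_arm", "payload": {
  "deltas": [
    [[0,0,0,0,0,-0.9],[0,0,0,0,0,-0.9],[-0.2,-0.3,0,0,0,0],[-0.4,-0.6,0,0,0,0],[-0.5,-0.8,0,0,0,0],[-0.5,-0.8,0,0,0,0],[-0.5,-0.8,0,0,0,0],[-0.5,-0.8,0,0,0,0],[-0.5,-0.8,0,0,0,0],[-0.5,-0.8,0,0,0,0],[-0.5,-0.8,0,0,0,0],[-0.5,-0.8,0,0,0,0]]
  ],
  "claw": 0
}}

```text
clock: 1.95
tool_pos: [0.3171, 0.1022, 0.3042]
tool_rot: [0.163, 3.136, 0.001]
contact_force: [1.2, 0.9, -0.9]
opening: 0.0853
```

Call:
{"api": "jog_arm", "payload": {
  "deltas": [
    [[-0.5,-0.8,0,0,0,0],[-0.5,-0.8,0,0,0,0],[-0.5,-0.8,0,0,0,0],[-0.5,-0.8,0,0,0,0],[-0.5,-0.8,0,0,0,0],[-0.5,-0.8,0,0,0,0],[-0.5,-0.8,0,0,0,0],[-0.5,-0.8,0,0,0,0],[-0.5,-0.8,0,0,0,0],[-0.3,-0.5,0,0,0,0],[-0.1,-0.2,0,0,0,0],[0,0,0,0,0,0]]
  ]
}}

```text
clock: 3.15
tool_pos: [0.519, -0.3138, 0.3032]
tool_rot: [-0.165, -3.137, -0.001]
contact_force: [-0.2, 0.6, -0.6]
opening: 0.0851
```

```bash
cat >> h.py <<'E'
def wsnap(f):
    p,R,st=RT(); s=r.snapshot('wrist'); cv2.imwrite('pics/'+f,s['frame'])
    H=np.asarray(s['hand_eye']); Rwc=R.as_matrix()@H[:3,:3]; c=p+R.apply(H[:3,3])
    s['R']=Rwc.T; s['t']=-Rwc.T@c; np.savez('pics/'+f+'.npz',R=s['R'],t=s['t'],cx=s['cx'],cy=s['cy'],vf=s['vertical_fov'])
    return s
def wload(f):
    d=np.load('pics/'+f+'.npz'); return dict(frame=cv2.imread('pics/'+f),R=d['R'],t=d['t'],cx=float(d['cx']),cy=float(d['cy']),vertical_fov=float(d['vf']))
E
python3 - <<'E'
from h import *
s=wsnap('w1.png'); im=s['frame'].copy()
qt=np.load('qt.npy')
def W(q,p):
    c,s_=np.cos(q[2]),np.sin(q[2]); return [q[0]+c*p[0]-s_*p[1],q[1]+s_*p[0]+c*p[1],p[2]]
for P in [(-.11,-.07,.016),(.11,-.07,.016),(.11,.07,.016),(-.11,.07,.016),(-.007,-.03,.129),(.007,.03,.129)]:
    u=proj(s,W(qt,P)); print(u.round(1)); cv2.circle(im,tuple(int(x) for x in u),3,(0,0,255),1)
cv2.imwrite('pics/w1o.png',im)
delta([.565,-.333,.30],tool_R(np.radians(84)))
E
```

```text
[348.7 140.8]
[135.1 140.7]
[146.2 263.9]
[339.2 263.9]
[248.  214.2]
[230.5 285.6]
clock 3.2 p [ 0.5188 -0.3127  0.3036] turn units [ 0.005 -0.006  0.006] shift units [-0.962 -0.307  0.072]
```

View pics/w1o.png

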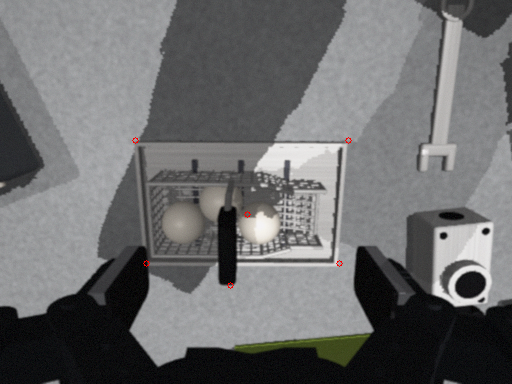

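```bash
python3 - <<'E'
from h import *
s=wload('w1.png'); c=cv2.resize(s['frame'][130:300,125:355],None,fx=3.4,fy=3.4,interpolation=cv2.INTER_CUBIC); cv2.imwrite('pics/w1c.png',c)
E
```

```text
(no output)
```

View pics/w1c.png

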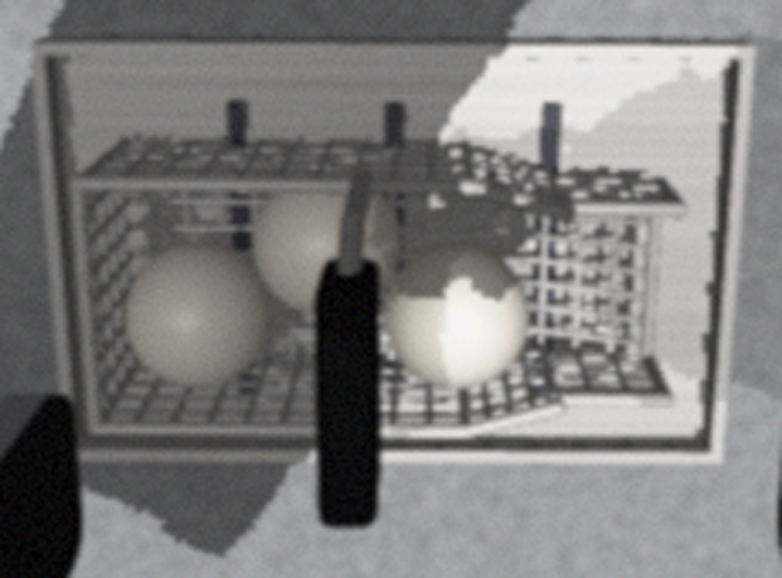

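```bash
python3 - <<'E'
from h import *
s=wload('w1.png')
def C(x,y): return (125+(x+.5)/3.4-.5,130+(y+.5)/3.4-.5)
f=ray(s,*C(348,523),.129); n=ray(s,*C(349,275),.129); print(f,n,(f+n)/2,np.linalg.norm(f-n))
a=ray(s,*C(80,183),.062);b=ray(s,*C(450,187),.062); d=b-a; print('yaw',np.degrees(np.arctan2(d[1],d[0])))
a=ray(s,*C(35,45),.016);b=ray(s,*C(750,48),.016); d=b-a; print('yaw',np.degrees(np.arctan2(d[1],d[0])))
for z in (.063,): print('rear',ray(s,*C(85,305),.062))
fw=f-np.array([np.cos(np.radians(-6.07)),np.sin(np.radians(-6.07)),0])*.03; print('grip',fw)
delta([fw[0],fw[1],.172],tool_R(np.radians(84)))
E
```

```text
[ 0.5937382  -0.34174257  0.129     ] [ 0.53320116 -0.33397024  0.129     ] [ 0.56346968 -0.3378564   0.129     ] 0.06103394749422939
yaw 83.3142774336115
yaw 83.71990640283263
rear [ 0.5565349  -0.41604673  0.062     ]
grip [ 0.5639064  -0.33857027  0.129     ]
clock 3.2 p [ 0.5188 -0.3127  0.3036] turn units [ 0.005 -0.006  0.006] shift units [-0.951 -0.42   2.632]
```

Call:
{"api": "jog_arm", "payload": {
  "deltas": [
    [[-0.3,-0.1,0,0,0,0],[-0.4,-0.2,0.1,0,0,0],[-0.24,-0.13,0.3,0,0,0],[0,0,0.5,0,0,0],[0,0,0.6,0,0,0],[0,0,0.5,0,0,0],[0,0,0.4,0,0,0],[0,0,0.2,0,0,0],[0,0,0.05,0,0,0],[0,0,0,0,0,0]]
  ]
}}

```text
clock: 4.2
tool_pos: [0.5636, -0.3387, 0.1723]
tool_rot: [0.162, 3.137, -0.0]
contact_force: [0.2, 0.4, -0.4]
opening: 0.0855
```

```bash
python3 - <<'E'
from h import *
delta([.564,-.338,.170],tool_R(np.radians(84)))
s=wsnap('w2.png')
E
```

```text
clock 4.2 p [ 0.5636 -0.3387  0.1723] turn units [-0.003  0.008  0.017] shift units [-0.006  0.014  0.046]
```

View pics/w2.png

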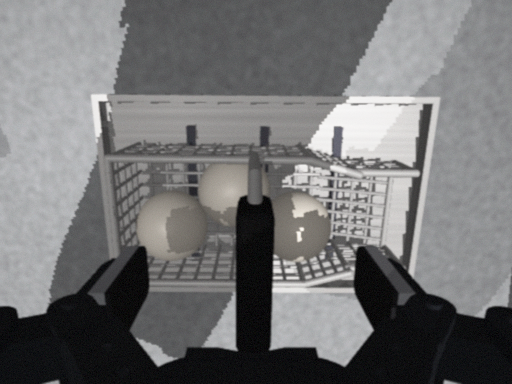

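Call:
{"api": "jog_arm", "payload": {
  "deltas": [
    [[0,0,0.04,0,0,0],[0,0,0,0,0,0],[0,0,0,0,0,0],[0,0,0,0,0,0],[0,0,0,0,0,0],[0,0,0,0,0,0],[0,0,0,0,0,0],[0,0,0,0,0,0]]
  ],
  "claw": 1,
  "force": 80
}}

```text
clock: 5.05
tool_pos: [0.5635, -0.339, 0.1694]
tool_rot: [-0.163, -3.137, -0.0]
contact_force: [0.2, 2.2, -0.9]
opening: 0.0129
```

```bash
python3 - <<'E'
from h import *
delta([.564,-.338,.170],tool_R(np.radians(84)))
qm=np.load('qm.npy'); print(qm)
s=wsnap('w3.png'); print(r.read_state()['opening'])
E
```

```text
clock 5.05 p [ 0.5635 -0.339   0.1694] turn units [ 0.003 -0.001  0.013] shift units [-0.008  0.021 -0.013]
[ 0.44821453  0.0849174  -1.37555982]
0.013017494048981379
```

View pics/w3.png

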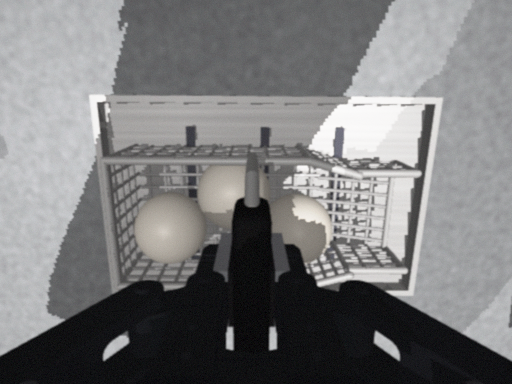

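```bash
cat >> h.py <<'E'
LANE=np.array([.449,.086,-1.3756]); GO=.0535
def W(q,p):
    c,s_=np.cos(q[2]),np.sin(q[2]); return np.array([q[0]+c*p[0]-s_*p[1],q[1]+s_*p[0]+c*p[1],p[2]])
def pour(th,lx=.065,lz=.105,ly=0.):
    t=np.radians(th);c,s=np.cos(t),np.sin(t)
    gx=lx-(-.088*c+.089*s); gz=lz-(-.088*s-.089*c)
    g=W(LANE,(gx,ly,gz)); R=tool_R(LANE[2]+np.pi,t); return g-GO*R.apply([0,0,1]),R
E
python3 - <<'E'
from h import *
for th in (0,20,36): print(th,pour(th)[0].round(3))
p0,R0=pour(0,lz=.16)
delta([.5635,-.339,.29],tool_R(np.radians(84)))
p,R,_=RT()
print('from lift',R0.inv().apply(p0-np.array([.5635,-.339,.29]))/.05, p0)
# path sweep: yaw in world
E
```

```text
0 [ 0.479 -0.064  0.248]
20 [ 0.468 -0.011  0.269]
36 [0.459 0.035 0.272]
clock 5.1 p [ 0.5635 -0.339   0.1693] turn units [ 0.003 -0.001  0.012] shift units [-1.000e-03  0.000e+00 -2.413e+00]
from lift [ 0.59785934  5.7227481  -0.25      ] [ 0.47867575 -0.06409447  0.3025    ]
```

Call:
{"api": "jog_arm", "payload": {
  "deltas": [
    [[0,0,-0.1,0,0,0],[0,0,-0.2,0,0,0],[0,0,-0.3,0,0,0],[0,0,-0.4,0,0,0],[0,0,-0.4,0,0,0],[0,0,-0.4,0,0,0],[0,0,-0.4,0,0,0],[0,0,-0.25,0,0,0],[0,0,-0.15,0,0,0],[0,0,-0.05,0,0,0],[0,0,0,0,0,0]]
  ]
}}

```text
clock: 6.2
tool_pos: [0.5634, -0.3392, 0.3019]
tool_rot: [-0.163, -3.137, 0.0]
contact_force: [-1.3, 0.4, -5.6]
opening: 0.0125
```

```bash
python3 - <<'E'
from h import *
p0,R0=pour(0,lz=.16)
delta(p0,R0); 
s=snap('scene','s2.png'); print(r.read_state()['opening'],r.read_state()['contact_force'],r.read_state()['torque'])
c=cv2.resize(s['frame'][70:290,100:380],None,fx=2.7,fy=2.7,interpolation=cv2.INTER_CUBIC);cv2.imwrite('pics/s2c.png',c)
E
```

```text
clock 6.2 p [ 0.5634 -0.3392  0.3019] turn units [-0.000e+00 -1.000e-03 -3.426e+00] shift units [ 0.596  5.726 -0.013]
0.012825651206680146 [-0.11036553 -0.080598   -5.87056483] [0.03274719 0.01895685 0.02294751]
```

View pics/s2c.png

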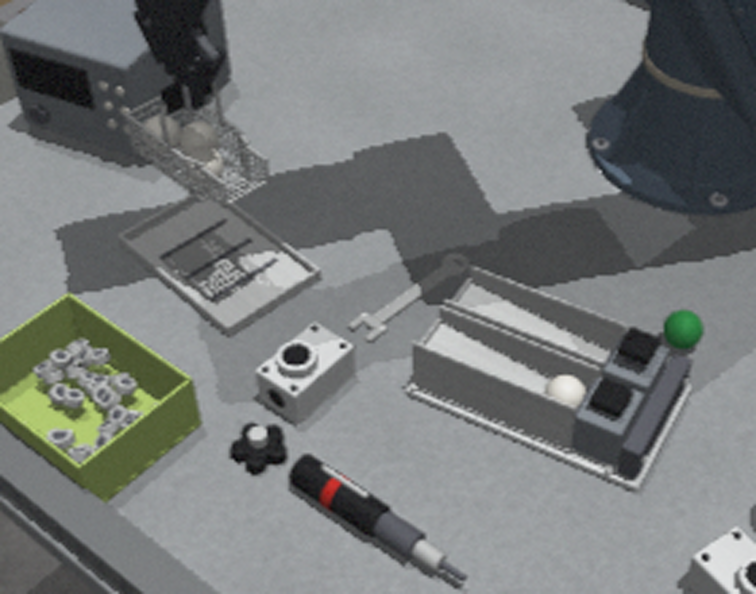

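Call:
{"api": "jog_arm", "payload": {
  "deltas": [
    [[0,0,0,0,0,-0.2],[0,0,0,0,0,-0.4],[0,0,0,0,0,-0.6],[0,0,0,0,0,-0.7],[0,0,0,0,0,-0.7],[0,0,0,0,0,-0.5],[0,0,0,0,0,-0.25],[0,0.05,0,0,0,-0.08],[0,0.1,0,0,0,0],[0.05,0.2,0,0,0,0],[0.05,0.3,0,0,0,0],[0.05,0.4,0,0,0,0]]
  ]
}}

```text
clock: 7.45
tool_pos: [0.5456, -0.2886, 0.3016]
tool_rot: [0.305, -3.127, -0.0]
contact_force: [0.4, 0.1, -4.9]
opening: 0.0126
```

Call:
{"api": "jog_arm", "payload": {
  "deltas": [
    [[0.05,0.4,0,0,0,0],[0.05,0.4,0,0,0,0],[0.05,0.4,0,0,0,0],[0.05,0.4,0,0,0,0],[0.05,0.4,0,0,0,0],[0.05,0.4,0,0,0,0],[0.05,0.4,0,0,0,0],[0.05,0.4,0,0,0,0],[0.05,0.4,0,0,0,0],[0,0.3,0,0,0,0],[0,0.2,0,0,0,0],[0,0.1,0,0,0,0]]
  ]
}}

```text
clock: 8.65
tool_pos: [0.483, -0.0867, 0.302]
tool_rot: [-0.307, 3.126, -0.0]
contact_force: [0.2, 0.0, -5.3]
opening: 0.0132
```

```bash
python3 - <<'E'
from h import *
p0,R0=pour(0,lz=.16)
delta(p0,R0)
s=snap('top','t2.png')
im=s['frame']
for q in [(-.094,0,.092),(-.094,.072,.082),(.119,-.029,.076),(.119,.029,.076),(-.066,-.029,.076),(-.066,.029,.076)]:
    u=proj(s,W(LANE,q)); print(u.round(1))
c=cv2.resize(im[120:300,130:370],None,fx=3.2,fy=3.2,interpolation=cv2.INTER_CUBIC);cv2.imwrite('pics/t2c.png',c)
E
```

```text
clock 8.65 p [ 0.483  -0.0867  0.302 ] turn units [-0.002  0.003  0.01 ] shift units [-0.003  0.46  -0.009]
[184.2 234.2]
[180.5 205.2]
[272.5 231.2]
[268.5 208. ]
[198.4 243.9]
[194.8 220.5]
```

View pics/t2c.png

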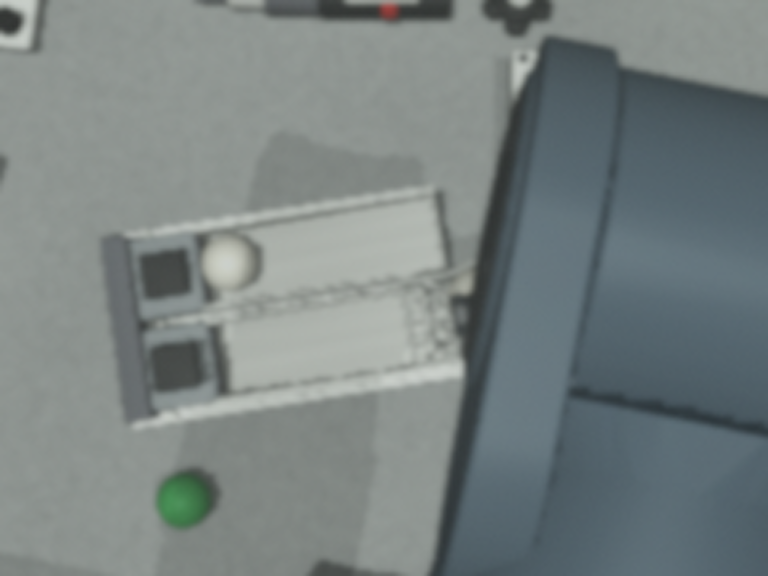

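```bash
python3 - <<'E'
from h import *
s=r.snapshot('top')
for q in [(.088,0,.16),(.088,.0275,.16),(.088,-.0275,.16),(.119,-.032,.076),(.119,.104,.076)]:
    u=proj(s,W(LANE,q)); print(u.round(1),((u-[130,120]+.5)*3.2-.5).round(0))
c=cv2.resize(s['frame'][190:250,230:290],None,fx=10,fy=10,interpolation=cv2.INTER_CUBIC);cv2.imwrite('pics/t3c.png',c)
for th,lz in ((0,.13),(10,.115),(18,.11),(22,.108),(26,.106),(30,.104),(34,.102),(38,.1)):
    pp,R=pour(th,lz=lz); print(th,pp.round(4))
E
```

```text
[258.3 221.4] [412. 325.]
[256.2 209.4] [405. 287.]
[260.3 233.4] [418. 364.]
[272.7 232.4] [458. 361.]
[263.4 178.3] [428. 188.]
0 [ 0.4787 -0.0641  0.2725]
10 [ 0.4736 -0.0385  0.2706]
18 [ 0.4693 -0.0167  0.2727]
22 [ 0.4671 -0.0054  0.2731]
26 [0.4648 0.0059 0.2727]
30 [0.4626 0.0174 0.2714]
34 [0.4603 0.0288 0.2693]
38 [0.458  0.0403 0.2665]
```

View pics/t3c.png

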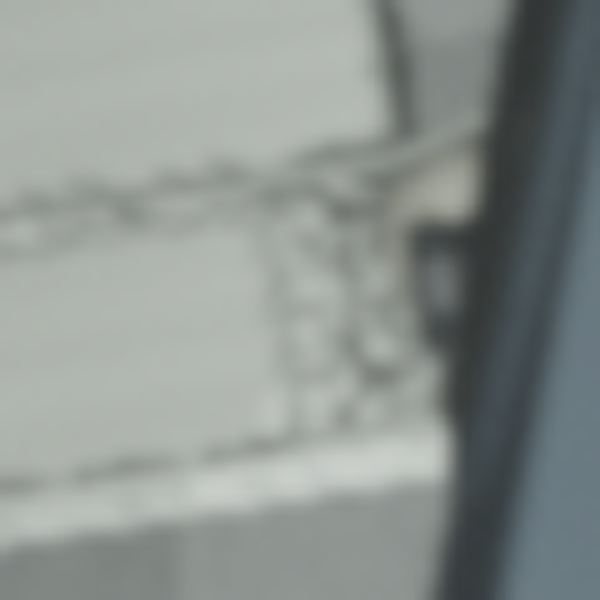

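```bash
cat >> h.py <<'E'
def rows(path):
    """path: list of (pos,R); prints rows rel from current measured"""
    p,R,st=RT(); out=[]
    for q,S in path:
        rv=np.degrees((R.inv()*S).as_rotvec())/5; sh=R.inv().apply(q-p)/.05
        row=[round(float(v),2)+0 for v in np.r_[sh,rv]]; out.append(row)
        # accumulate rounded
        p=p+R.apply(np.array(row[:3])*.05); R=R*Ro.from_rotvec(np.radians(np.array(row[3:])*5))
    print(out); print(st['clock'])
def ramp(n):
    t=np.arange(1,n+1)/n; return t*t*(3-2*t)
E
python3 - <<'E'
from h import *
# does a row shift use axes at row start -> yes assumed
rows([pour(18*a,lx=.086+(.065-.086)*a,lz=.16+(.11-.16)*a,ly=-.001) for a in ramp(12)])
E
```

```text
[[0.02, 0.08, 0.0, 0.07, 0.0, 0.01], [0.0, 0.07, 0.02, 0.19, 0.0, 0.0], [0.0, 0.11, 0.04, 0.3, 0.0, 0.0], [0.0, 0.14, 0.04, 0.37, 0.0, 0.0], [0.0, 0.16, 0.05, 0.42, 0.0, 0.0], [0.0, 0.18, 0.05, 0.45, 0.0, 0.0], [0.0, 0.19, 0.05, 0.44, 0.0, 0.0], [0.0, 0.17, 0.05, 0.42, 0.0, 0.0], [0.0, 0.16, 0.03, 0.38, 0.0, 0.0], [0.0, 0.13, 0.03, 0.29, 0.0, 0.0], [0.0, 0.09, 0.01, 0.2, 0.0, 0.0], [0.0, 0.03, 0.01, 0.07, 0.0, 0.0]]
8.75
```

Call:
{"api": "jog_arm", "payload": {
  "deltas": [
    [[0.02,0.08,0,0.07,0,0],[0,0.07,0.02,0.2,0,0],[0,0.11,0.04,0.3,0,0],[0,0.14,0.04,0.37,0,0],[0,0.16,0.05,0.42,0,0],[0,0.18,0.05,0.45,0,0],[0,0.18,0.05,0.45,0,0],[0,0.17,0.05,0.42,0,0],[0,0.16,0.03,0.38,0,0],[0,0.13,0.03,0.3,0,0],[0,0.09,0.01,0.2,0,0],[0,0.03,0.01,0.07,0,0]]
  ]
}}

```text
clock: 9.95
tool_pos: [0.4681, -0.0171, 0.2723]
tool_rot: [-0.301, 3.057, -0.489]
contact_force: [0.4, -0.6, -4.5]
opening: 0.0132
```

```bash
python3 - <<'E'
from h import *
pp,R=pour(18,lz=.11,ly=-.001); delta(pp,R)
s=snap('scene','s3.png')
c=cv2.resize(s['frame'][120:260,210:370],None,fx=4,fy=4,interpolation=cv2.INTER_CUBIC);cv2.imwrite('pics/s3c.png',c)
s=snap('top','t4.png')
c=cv2.resize(s['frame'][170:270,160:310],None,fx=4.5,fy=4.5,interpolation=cv2.INTER_CUBIC);cv2.imwrite('pics/t4c.png',c)
E
```

```text
clock 9.95 p [ 0.4681 -0.0171  0.2723] turn units [-0.038  0.002  0.014] shift units [-0.006  0.001 -0.009]
```

View pics/s3c.png

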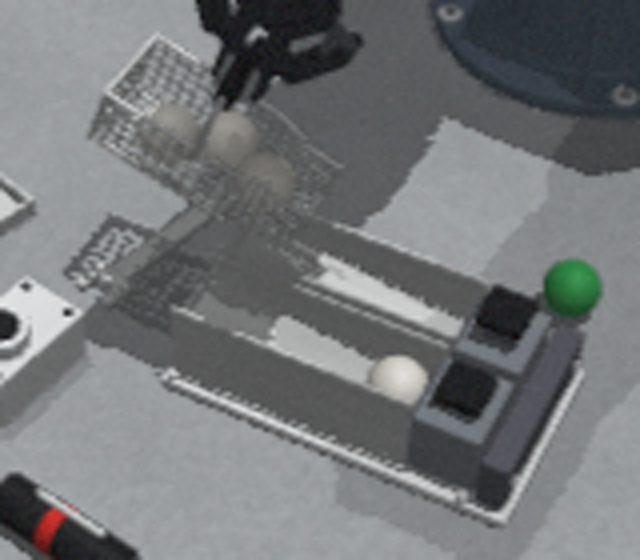

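View pics/t4c.png

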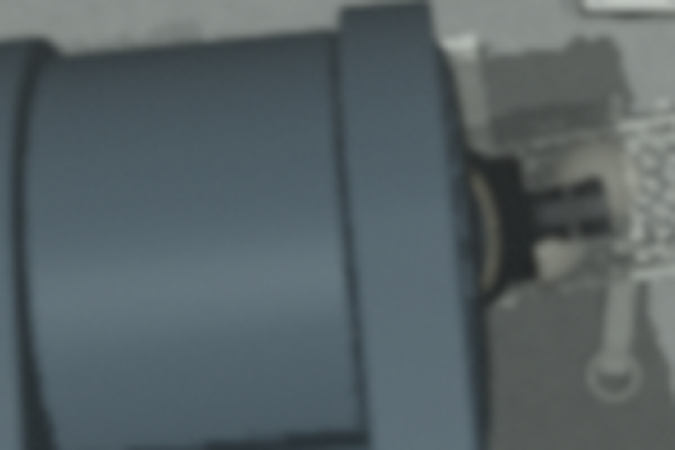

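```bash
python3 - <<'E'
from h import *
rows([pour(18+11*a,lz=.11-.006*a,ly=-.001) for a in np.arange(1,13)/12])
E
```

```text
[[0.0, 0.06, -0.03, 0.15, 0.0, 0.01], [0.0, 0.05, -0.02, 0.19, 0.0, 0.0], [0.0, 0.05, -0.01, 0.18, 0.0, 0.0], [0.0, 0.05, -0.02, 0.18, 0.0, 0.0], [0.0, 0.05, -0.02, 0.19, 0.0, 0.0], [0.0, 0.05, -0.02, 0.18, 0.0, 0.0], [0.0, 0.05, -0.02, 0.18, 0.0, 0.0], [0.0, 0.05, -0.02, 0.19, 0.0, 0.0], [0.0, 0.05, -0.02, 0.18, 0.0, 0.0], [0.0, 0.05, -0.01, 0.18, 0.0, 0.0], [0.0, 0.05, -0.02, 0.19, 0.0, 0.0], [0.0, 0.05, -0.02, 0.18, 0.0, 0.0]]
10.05
```

Call:
{"api": "jog_arm", "payload": {
  "deltas": [
    [[0,0.05,-0.02,0.15,0,0],[0,0.05,-0.02,0.18,0,0],[0,0.05,-0.02,0.18,0,0],[0,0.05,-0.02,0.18,0,0],[0,0.05,-0.02,0.18,0,0],[0,0.05,-0.02,0.18,0,0],[0,0.05,-0.02,0.18,0,0],[0,0.05,-0.02,0.18,0,0],[0,0.05,-0.02,0.18,0,0],[0,0.05,-0.02,0.18,0,0],[0,0.05,-0.02,0.18,0,0],[0,0.05,-0.02,0.18,0,0]]
  ]
}}

```text
clock: 11.25
tool_pos: [0.4619, 0.0142, 0.2719]
tool_rot: [-0.293, 2.982, -0.768]
contact_force: [0.4, 0.5, -3.3]
opening: 0.0128
```

```bash
python3 - <<'E'
from h import *
s=snap('scene','s4.png')
c=cv2.resize(s['frame'][120:260,210:370],None,fx=4,fy=4,interpolation=cv2.INTER_CUBIC);cv2.imwrite('pics/s4c.png',c)
pp,R=pour(29,lz=.104,ly=-.001); delta(pp,R)
rows([pour(29+8*a,lz=.104-.004*a,ly=-.001) for a in np.arange(1,13)/12])
E
```

```text
clock 11.3 p [0.4618 0.0145 0.2716] turn units [0.017 0.    0.009] shift units [-0.007 -0.001  0.009]
[[-0.01, 0.04, -0.01, 0.15, 0.0, 0.01], [0.0, 0.03, -0.01, 0.13, 0.0, 0.0], [0.0, 0.04, -0.01, 0.14, 0.0, 0.0], [0.0, 0.04, -0.02, 0.13, 0.0, 0.0], [0.0, 0.03, -0.01, 0.13, 0.0, 0.0], [0.0, 0.04, -0.02, 0.14, 0.0, 0.0], [0.0, 0.04, -0.01, 0.13, 0.0, 0.0], [0.0, 0.03, -0.02, 0.13, 0.0, 0.0], [0.0, 0.04, -0.01, 0.14, 0.0, 0.0], [0.0, 0.04, -0.02, 0.13, 0.0, 0.0], [0.0, 0.03, -0.01, 0.13, 0.0, 0.0], [0.0, 0.04, -0.02, 0.14, 0.0, 0.0]]
11.3
```

View pics/s4c.png

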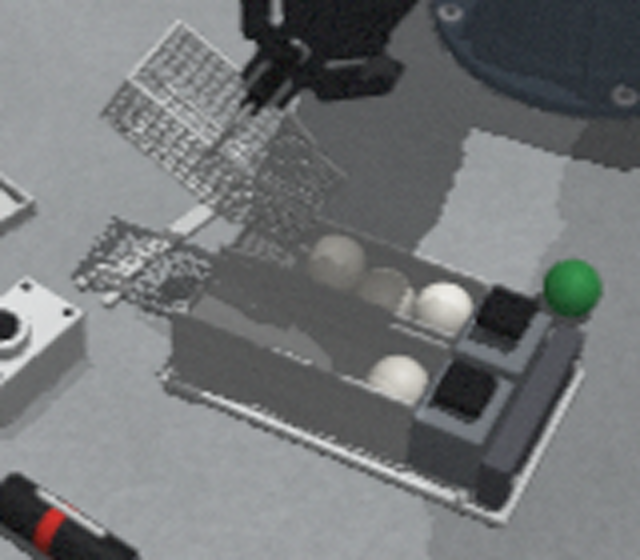

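```bash
python3 - <<'E'
from h import *
P=[pour(29,lz=.104+.05*a,lx=.065+.01*a,ly=-.001) for a in ramp(5)]+[pour(29*(1-a),lz=.154+.01*a,lx=.075+.015*a,ly=-.001) for a in ramp(7)]
rows(P)
E
```

```text
[[-0.01, -0.07, -0.07, 0.02, 0.0, 0.01], [0.0, -0.16, -0.2, 0.0, 0.0, 0.0], [0.0, -0.2, -0.23, 0.0, 0.0, 0.0], [0.0, -0.16, -0.19, 0.0, 0.0, 0.0], [0.0, -0.07, -0.08, 0.0, 0.0, 0.0], [0.0, -0.1, 0.05, -0.32, 0.0, 0.0], [0.0, -0.25, 0.13, -0.83, 0.0, 0.0], [0.0, -0.34, 0.17, -1.14, 0.0, 0.0], [0.0, -0.37, 0.19, -1.23, 0.0, 0.0], [0.0, -0.34, 0.16, -1.13, 0.0, 0.0], [0.0, -0.25, 0.11, -0.83, 0.0, 0.0], [0.0, -0.1, 0.04, -0.32, 0.0, 0.0]]
11.3
```

Call:
{"api": "jog_arm", "payload": {
  "deltas": [
    [[0,-0.07,-0.08,0,0,0],[0,-0.16,-0.2,0,0,0],[0,-0.2,-0.23,0,0,0],[0,-0.16,-0.2,0,0,0],[0,-0.08,-0.08,0,0,0],[0,-0.1,0.05,-0.4,0,0],[0,-0.25,0.13,-0.9,0,0],[0,-0.35,0.17,-1,0,0],[0,-0.37,0.19,-1,0,0],[0,-0.35,0.16,-1,0,0],[0,-0.25,0.11,-1,0,0],[0,-0.1,0.04,-0.5,0,0]]
  ]
}}

```text
clock: 12.5
tool_pos: [0.4827, -0.0928, 0.3081]
tool_rot: [0.303, -3.126, -0.01]
contact_force: [0.5, -0.8, -3.6]
opening: 0.0126
```

```bash
python3 - <<'E'
from h import *
delta([.565,-.335,.30],tool_R(np.radians(84)))
s=snap('scene','s5.png')
c=cv2.resize(s['frame'][120:260,210:370],None,fx=4,fy=4,interpolation=cv2.INTER_CUBIC);cv2.imwrite('pics/s5c.png',c)
E
```

```text
clock 12.5 p [ 0.4827 -0.0928  0.3081] turn units [ 0.072 -0.009  3.415] shift units [-2.143 -4.646  0.162]
```

View pics/s5c.png

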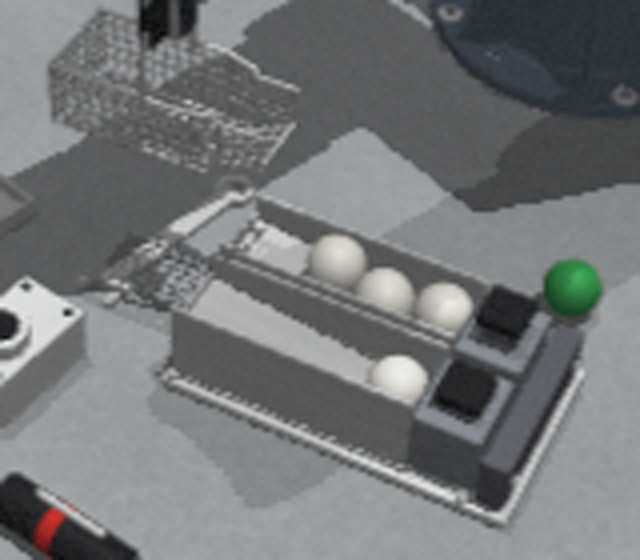

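Call:
{"api": "jog_arm", "payload": {
  "deltas": [
    [[0,0,0,0,0,0.4],[0,0,0,0.07,0,0.8],[0,0,0,0,0,1],[-0.1,-0.2,0,0,0,0.8],[-0.15,-0.35,0,0,0,0.41],[-0.25,-0.55,0,0,0,0],[-0.3,-0.6,0,0,0,0],[-0.3,-0.6,0,0,0,0],[-0.3,-0.6,0,0,0,0],[-0.3,-0.6,0,0,0,0],[-0.25,-0.55,0,0,0,0],[-0.15,-0.3,0,0,0,0]]
  ]
}}

```text
clock: 13.75
tool_pos: [0.567, -0.3191, 0.3083]
tool_rot: [-0.162, -3.137, 0.006]
contact_force: [0.5, 0.5, -4.1]
opening: 0.0128
```

```bash
python3 - <<'E'
from h import *
delta([.565,-.335,.1735],tool_R(np.radians(84)))
E
```

```text
clock 13.75 p [ 0.567  -0.3191  0.3083] turn units [-0.047 -0.005  0.02 ] shift units [ 0.007 -0.321  2.696]
```

Call:
{"api": "jog_arm", "payload": {
  "deltas": [
    [[0,-0.12,0.1,-0.05,0,0],[0,-0.15,0.3,0,0,0],[0,-0.05,0.4,0,0,0],[0,0,0.5,0,0,0],[0,0,0.5,0,0,0],[0,0,0.4,0,0,0],[0,0,0.25,0,0,0],[0,0,0.13,0,0,0],[0,0,0.06,0,0,0],[0,0,0.03,0,0,0],[0,0,0.02,0,0,0],[0,0,0,0,0,0]]
  ]
}}

```text
clock: 14.95
tool_pos: [0.5654, -0.3331, 0.1747]
tool_rot: [0.16, 3.136, 0.002]
contact_force: [0.8, -0.1, -3.7]
opening: 0.0128
```

```bash
python3 - <<'E'
from h import *
delta([.565,-.335,.1695],tool_R(np.radians(84)))
s=wsnap('w4.png')
E
```

```text
clock 14.95 p [ 0.5654 -0.3331  0.1747] turn units [0.016 0.012 0.031] shift units [ 0.004 -0.039  0.105]
```

View pics/w4.png

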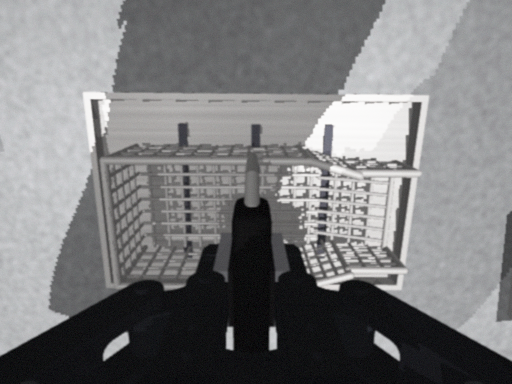

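Basket is inside the tray, a few mm above its floor; lower in small steps.

Call:
{"api": "jog_arm", "payload": {
  "deltas": [
    [[0,0,0.04,0,0,0],[0,0,0.03,0,0,0],[0,0,0.02,0,0,0],[0,0,0,0,0,0],[0,0,0,0,0,0]]
  ]
}}

```text
clock: 15.5
tool_pos: [0.5652, -0.3329, 0.1698]
tool_rot: [0.16, 3.137, 0.003]
contact_force: [-0.3, 0.5, -2.2]
opening: 0.0132
```

Call:
{"api": "jog_arm", "payload": {
  "deltas": [
    [[0,0,0.01,0,0,0],[0,0,0.01,0,0,0],[0,0,0,0,0,0]]
  ]
}}

```text
clock: 15.8
tool_pos: [0.5653, -0.3329, 0.1693]
tool_rot: [0.16, 3.136, 0.003]
contact_force: [-1.3, 3.3, 5.1]
opening: 0.0132
```

Call:
{"api": "jog_arm", "payload": {
  "deltas": [
    [[0,0,0,0,0,0],[0,0,0,0,0,0],[0,0,0,0,0,0],[0,0,0,0,0,0],[0,0,0,0,0,0],[0,0,0,0,0,0],[0,0,0,0,0,0],[0,0,0,0,0,0]]
  ],
  "claw": 0
}}

```text
clock: 16.6
tool_pos: [0.5652, -0.333, 0.1687]
tool_rot: [0.16, 3.137, 0.003]
contact_force: [0.9, -0.4, -0.7]
opening: 0.0852
```

Call:
{"api": "jog_arm", "payload": {
  "deltas": [
    [[0,0,-0.1,0,0,0],[0,0,-0.3,0,0,0],[0,0,-0.5,0,0,0],[0,0,-0.6,0,0,0],[0,0,-0.6,0,0,0],[0,0,-0.5,0,0,0],[0,0,-0.2,0,0,0],[0,0,0,0,0,0]]
  ]
}}

```text
clock: 17.4
tool_pos: [0.5655, -0.3334, 0.3099]
tool_rot: [0.16, 3.135, 0.001]
contact_force: [-0.0, 0.1, -1.3]
opening: 0.0852
```

```bash
python3 - <<'E'
from h import *
s=wsnap('w5.png')
k=W(LANE,(-.094,0,.092)); print(k)
delta([k[0],k[1],.30],tool_R(LANE[2]+np.pi))
E
```

```text
[0.43076784 0.1782149  0.092     ]
clock 17.45 p [ 0.5653 -0.3333  0.3084] turn units [ 0.017  0.01  -3.405] shift units [ 0.655 10.557  0.169]
```

View pics/w5.png

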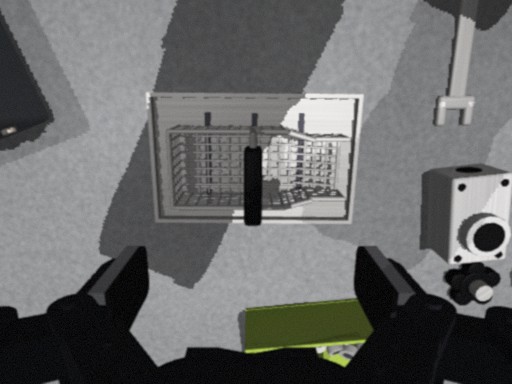

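Call:
{"api": "jog_arm", "payload": {
  "deltas": [
    [[0,0,0,0,0,-0.8],[0,0,0,0,0,-1],[0,0,0,0,0,-1],[0,0.3,0,0,0,-0.6],[0.05,0.6,0,0,0,0],[0.05,0.8,0,0,0,0],[0.05,0.8,0,0,0,0],[0.05,0.8,0,0,0,0],[0.05,0.8,0,0,0,0],[0.05,0.8,0,0,0,0],[0.05,0.8,0,0,0,0],[0.05,0.8,0,0,0,0]]
  ],
  "claw": 1,
  "force": 40
}}

```text
clock: 18.65
tool_pos: [0.482, -0.0167, 0.3077]
tool_rot: [0.305, -3.125, -0.003]
contact_force: [1.1, 0.5, 0.8]
opening: -0.0001
```

Call:
{"api": "jog_arm", "payload": {
  "deltas": [
    [[0.05,0.8,0,0,0,0],[0.05,0.8,0,0,0,0],[0.05,0.7,0,0,0,0],[0.05,0.5,0,0,0,0],[0,0.3,0,0,0,0],[0,0.1,0,0,0,0],[0,0,0,0,0,0]]
  ]
}}

```text
clock: 19.35
tool_pos: [0.4422, 0.1371, 0.3085]
tool_rot: [0.307, -3.126, -0.002]
contact_force: [0.2, 0.4, 0.8]
opening: -0.0001
```

```bash
python3 - <<'E'
from h import *
s=wsnap('w6.png'); im=s['frame'].copy()
k=W(LANE,(-.094,0,.092))
delta([k[0],k[1],.18],tool_R(LANE[2]+np.pi))
for P in [(-.094,0,.092),(-.112,-.018,.092),(-.076,.018,.092),(-.094,.072,.082)]:
    u=proj(s,W(LANE,P)); cv2.circle(im,tuple(int(round(x)) for x in u),2,(0,0,255),-1); print(u)
cv2.imwrite('pics/w6o.png',im)
E
```

```text
clock 19.4 p [0.4424 0.1366 0.3087] turn units [ 0.014 -0.003 -0.002] shift units [0.067 0.862 2.575]
[302.45751073 172.92529124]
[324.91796024 151.82917757]
[280.72851413 193.33438332]
[297.78382156 246.0376202 ]
```

View pics/w6o.png

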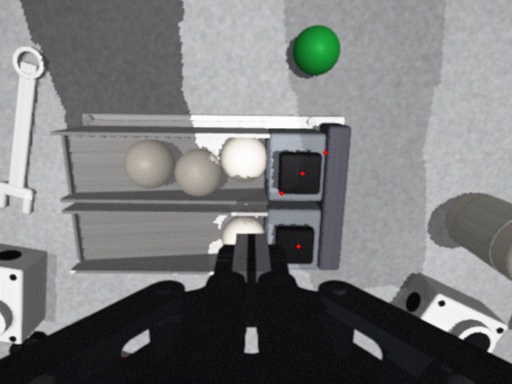

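Call:
{"api": "jog_arm", "payload": {
  "deltas": [
    [[0.03,0.2,0,0,0,0],[0.03,0.4,0.1,0,0,0],[0,0.24,0.3,0,0,0],[0,0,0.5,0,0,0],[0,0,0.5,0,0,0],[0,0,0.5,0,0,0],[0,0,0.4,0,0,0],[0,0,0.2,0,0,0],[0,0,0,0,0,0]]
  ]
}}

```text
clock: 20.3
tool_pos: [0.431, 0.1774, 0.1836]
tool_rot: [0.304, -3.126, -0.002]
contact_force: [-0.6, -1.0, 0.3]
opening: 0.0
```

```bash
python3 - <<'E'
from h import *
k=W(LANE,(-.093,0,.092))
delta([k[0],k[1],.1535],tool_R(LANE[2]+np.pi))
s=snap('scene','s6.png')
c=cv2.resize(s['frame'][120:260,240:400],None,fx=4,fy=4,interpolation=cv2.INTER_CUBIC);cv2.imwrite('pics/s6c.png',c)
E
```

```text
clock 20.3 p [0.431  0.1774 0.1836] turn units [ 0.014 -0.013 -0.012] shift units [ 0.002 -0.004  0.602]
```

View pics/s6c.png

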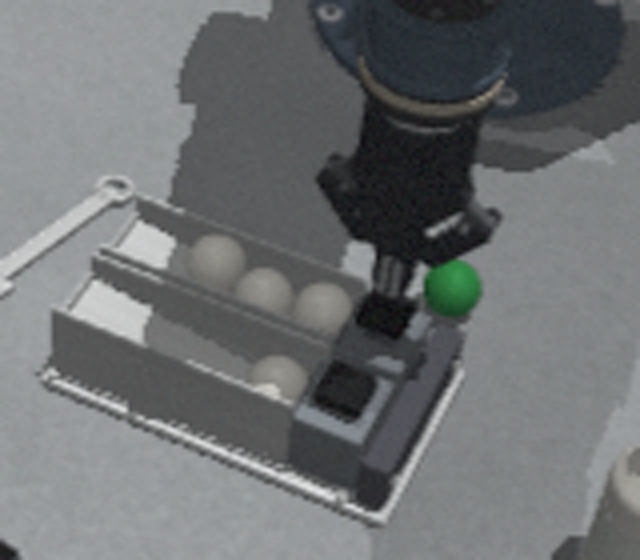

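Fingertips are centred above the near (raised) key. Press slowly.

Call:
{"api": "jog_arm", "payload": {
  "deltas": [
    [[0,0,0.1,0,0,0],[0,0,0.15,0,0,0],[0,0,0.1,0,0,0],[0,0,0.05,0,0,0],[0,0,0.05,0,0,0],[0,0,0.05,0,0,0],[0,0,0.04,0,0,0],[0,0,0.02,0,0,0],[0,0,0,0,0,0]]
  ]
}}

```text
clock: 21.25
tool_pos: [0.4316, 0.1778, 0.1564]
tool_rot: [-0.305, 3.126, 0.003]
contact_force: [0.3, 0.0, -0.8]
opening: 0.0003
```

Call:
{"api": "jog_arm", "payload": {
  "deltas": [
    [[0,0,0.02,0,0,0],[0,0,0.02,0,0,0],[0,0,0.02,0,0,0],[0,0,0,0,0,0]]
  ]
}}

```text
clock: 21.65
tool_pos: [0.4318, 0.178, 0.1545]
tool_rot: [-0.305, 3.125, 0.003]
contact_force: [-6.5, -2.5, 21.0]
opening: -0.0002
```

Firm end stop at 21 N; back off and retreat.

Call:
{"api": "jog_arm", "payload": {
  "deltas": [
    [[0,0,-0.1,0,0,0],[0,0,-0.2,0,0,0],[0,0,-0.4,0,0,0],[0,0,-0.6,0,0,0],[0,0,-0.6,0,0,0],[0,0,-0.6,0,0,0],[0,-0.4,-0.4,0,0,0],[0,-0.5,-0.2,0,0,0],[0,0,0,0,0,0]]
  ]
}}

```text
clock: 22.55
tool_pos: [0.441, 0.1319, 0.3105]
tool_rot: [-0.302, 3.123, 0.003]
contact_force: [-0.5, 0.4, -0.4]
opening: -0.0
```

```bash
python3 - <<'E'
from h import *
s=wsnap('w7.png'); im=s['frame'].copy()
for z in (.092,.082):
  for y in (0,.072):
    print(z,y,[proj(s,W(LANE,(-.094+a,y+b,z))).round(1).tolist() for a,b in((.018,-.018),(-.018,-.018),(-.018,.018))])
s=snap('scene','s7.png')
c=cv2.resize(s['frame'][120:260,240:400],None,fx=4,fy=4,interpolation=cv2.INTER_CUBIC)
d=cv2.resize(im[80:300,180:400],None,fx=2.7,fy=2.7,interpolation=cv2.INTER_CUBIC)
cv2.imwrite('pics/s7c.png',c);cv2.imwrite('pics/w7c.png',d)
st=r.read_state();print(st['clock'],st['contact_force'])
E
```

```text
0.092 0 [[287.3, 152.8], [330.1, 152.7], [327.6, 193.8]]
0.092 0.072 [[285.2, 232.4], [325.3, 232.3], [323.1, 268.4]]
0.082 0 [[286.1, 150.8], [327.6, 150.7], [325.2, 190.6]]
0.082 0.072 [[284.1, 228.2], [323.0, 228.1], [321.0, 263.3]]
22.65 [-0.72794383 -0.54699244 -1.34850633]
```

View pics/s7c.png

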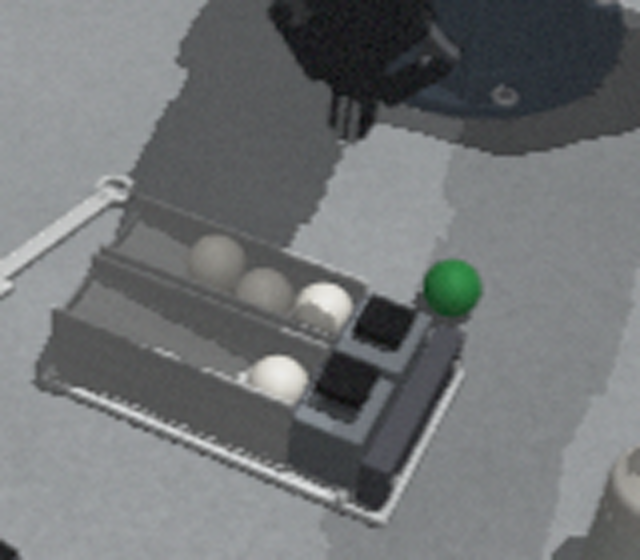

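View pics/w7c.png

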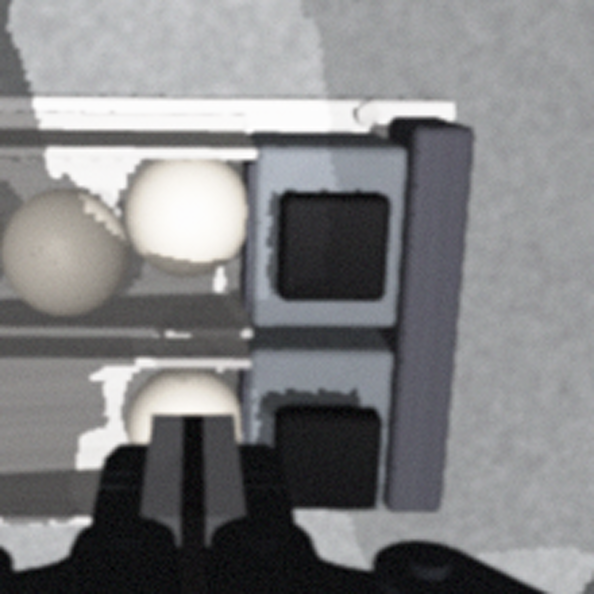

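```bash
python3 - <<'E'
from h import *
s=snap('scene','s8.png')
E
```

```text
(no output)
```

View pics/s8.png

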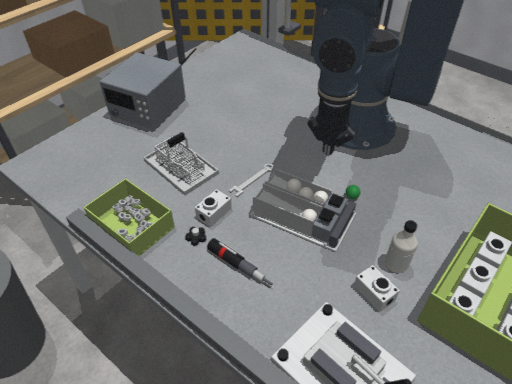

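Basket stands in the tray (≈180,157), three balls are in the near lane, one in the far lane, and the bystanders look as they did before.

```bash
python3 -c "
from plant import r
print(r.finish_job())"
```

```text
the job is handed in; nothing more can be done
None
```

I finished the pour, the basket's return and the key changeover, and handed the job in at about 23 s of the 61 s allowed; no verdict is reported.

- **Pour:** I lifted the basket by its grip and tipped it to about 29° over the empty lane, which is the nearer one. By my pose calculation the lip was 25–35 mm above the lane walls. All three balls were out before I reached 35°, and the next picture showed all three at the key end of the lane.
- **Basket:** It went back in its drip tray, released upright. By my fit it sits about 5 mm from the tray's centre lengthwise; the images show it standing level.
- **Key:** I pressed the near lane's key until it met a firm stop at 21 N. Afterwards the far key stood proud with a shadow and the near one was low. I judged this from the images, since the key travel in millimetres is not readable.
- **Last views:** They show three balls in the filled lane, the last ball still in the other, the green look-alike ball untouched and the bystanders where they were. The gripper was clear of everything. No check failed. My lane fit and the images disagreed by only 1–3 pixels.

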